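# Clamp the jar in the ratchet holder

## Robot

A 7-joint arm with a two-finger parallel gripper is mounted at the origin on a cart in front of the work surface, level with it; the furniture and walls round the work are solid. World frame = base frame: x ahead of the robot, y to its left, z up, the work surface at z = 0. Lengths are in m, angles in rad, forces in N, time in s.
With the tool pointing down it reaches from about 0.4 to 0.85 m from the base axis. Payload 4.5 kg.
Tool frame: the origin (TCP) lies midway between the tips of the shut fingers; the grasp point (between the pads) lies 19 mm behind it; z points along the fingers, y is the direction in which the jaws open and shut (so a half turn about z gives the same grasp; the last joint's range is limited). The gripper opens to 88 mm and grips with 3 to 60 N. Pads are 18 mm wide; open, the fingers measure 123 mm over their backs; the gripper's body (75 mm by 187 mm) begins 45 mm behind the grasp point.
Start: joints at [-1.209, 0.689, -0.195, 1.565, 0.157, 0.902, -0.215], TCP at [0.201, 0.592, 0.239] pointing down, gripper open.
Joint ranges: [-3.01, 3.01], [-0.46, 2.08], [-1.47, 1.51], [0.13, 2.56], [-1, 4.14], [0.04, 2.09], [-2.66, 2.66]. Speed limits (rad/s): [2.57, 2.57, 3.14, 3.14, 3.14, 3.14, 3.14].

## Interface

Orientations are given as a unit quaternion [x, y, z, w].
In Python, from plant import r gives the robot as it stands.
- The arm moves only by the tool play_rows, never from a script. Its argument "targets" is a list of rows, each a list of 6 numbers: the shift along the tool's x, y, z in m, then the turn, a rotation vector about the tool's x, y, z in rad. In form: [[tx, ty, tz, rx, ry, rz], ...]. A call has 1 to 5 rows; each row shifts and turns the pose as measured when the row begins, along the tool's axes as they then stand; what a row does not reach is not made up. A row lasts 1/12 s, in which the tool goes at most 41.7 mm and 7.16 degrees, less where a joint would pass 70% of its speed; a pose out of reach is approached as far as the arm can. A call is refused whole if a number of a shift passes 0.0417 or a number of a turn 0.125, either way. A call with a gripper value outside its range is refused whole. "hand" is the opening, from 0 (shut) to 1 (fully open), set as the call begins (left out, the last holds). The fingers move at their own pace and stop on an object; "squeeze" is the grip in N (left out, the last holds). Time passes only in rows, so rows that do not move let the fingers close. It gives the time, the measured TCP pose, the force and the opening at its end, in the units of the state.
- r.get_state(): the state, without advancing time (a new reading comes with each control period).
- r.snapshot(name): name is "side" or "top"; returns the picture (480x640x3 uint8, blue, green, red); there is no depth.
- r.get_calibration(name): a dict with "intrinsics" (3x3 intrinsics, pixels), "R" (3x3) and "t" (3): a world point X has camera coordinates R X + t. Camera axes: x right, y down, z forward; pixel columns grow to the right and rows downward; lengths in m; the calibration is good to about 2 mm. A picture is of the moment at which its call begins. get_calibration takes no time and is no camera call.
- r.finish_job(): hands the job in, once; it reports no verdict.
Trained networks look in the newest picture that a camera, given by its name, has taken for a name from the list of things; names that differ only in an ending like _2 or _b are one class to them, and where a whole thing is asked for, a point or a joint stands for the part that bears it (a point fixed in the world has none). Each returns a list of dicts, best first, with "confidence" (0 to 1); they miss things now and then, are a little off and sometimes report something else, mostly with a low value. They report only what shows in the picture. A call takes as long as a camera call.
- r.search_frame(query, camera): "bbox" ([left, top, right, bottom] in pixels, round what is visible of it).
- r.tip_of(query, camera): "uv" ([column, row] in pixels: a listed point, or the origin of a listed thing).
The state is a dict: "clock": time; "q": joint angles; "qd": joint speeds; "joint_torque": joint torques, N m; "tool_pos": TCP position; "eef_rot": TCP orientation; "contact_force": force on the tool from outside, world axes, zero at the start; "moment": the same for the moment, N m; "opening": opening from 0.0 (shut) to 1.0 (fully open).
Only numpy, scipy, OpenCV 4.12 (cv2) and the standard library are available. Lean on these libraries where they do the work, as an engineer would, in place of code of your own. Each camera call takes 0.05 s, during which the arm holds its last target. There are 200 camera calls.

## Task

Stand the white-lidded jar upright on the bed of the one-handed jar holder, between its two padded jaws, and let go of it. Then wind the round black knob clockwise, click by click, until the pawl catches at the tooth that holds the jar firmly but not hard, and let go: the jar is glass and cracks if squeezed too much even for a moment, so feel for the load at the knob. Wind the knob rather than push the jaw, and leave the other things on the worktop where they are.

Things in the scene. Friction and masses are not known exactly. Their poses are not given: they have to be found in the camera images.
- clamp: The jar holder, fixed on the worktop: a white plate 110 mm (its x) by 285 mm (its y, from -130 to +155), 12 mm thick; origin on the worktop, z up. Along its y: toothed wheel with red sprung pawl and black knob at y = -75 mm, green moving jaw, bed, green end stop. Jaw and stop are 56 mm wide and reach 50 mm above the worktop. The bed's top is 12 mm above it
- knob_grip (a point): Point on the knob's upright axis, 66 mm above the worktop, where to grip it; it does not turn with the knob, its axes are the holder's. The knob is round, 43 mm across, 50 to 82 mm above the worktop, the same all round, without a mark. Nothing within 80 mm of its axis is higher than 50 mm. Clockwise seen from above winds the jaw toward the stop
- wheel (a point): Point on the knob's axis at the ratchet wheel's top, 33 mm above the worktop, axes the holder's. Wheel 77 mm across, 12 teeth: a click every 30 degrees (0.524 rad), counted from the start, each moving the jaw 6 mm. The pawl drops as a tooth passes; turn 5 degrees past to be sure, and the wheel settles back on that tooth when let go. Let go short of it, it runs back a tooth; no further
- stop_rail (a point): Point on the bed at holder y = +90 mm, the middle of the stop's range; axes the holder's. The stop's own place is NOT measured: its pad's face is at y = 80 to 100 mm (70 to 90 mm from the open jaw's pad) and gives on a spring, 1.5 N per mm, 16 mm of travel. So once the jar is tight each tooth adds about 9 N. Firm means 5 to 20 N of squeeze at rest (2 to 6 clicks in all); over 25 N cracks the jar
- seat (a point): Point on the bed's top (12 mm above the worktop) at holder y = +45 mm, 35 mm from the open jaw's pad: the place for the middle of the jar's underside, clear of the jaw and of every place of the stop by 4 mm. Axes as the holder's
- jaw: The moving jaw, green, with a black rubber pad 52 mm wide, 15 to 49 mm above the worktop; origin at the holder's origin when open, moving along the holder's y; the pad's face is 10 mm toward +y from it. Driven by the knob: held still just past a tooth the knob takes 0 to 0.04 N m without a jar (up to 0.11 in turning), and 0.0115 N m more per newton of squeeze
- jar: The glass jar with the white lid, 62 mm across, 98 mm high; straight body up to 85 mm, lid 58 mm across above; about 0.2 kg. Origin at the middle of its underside, z up
- black_jar: Another jar, black lid, 66 mm across, 82 mm high, to be left where it is. Origin at the middle of its underside
- shaker: White salt shaker, 43 mm across, 105 mm high, to be left where it is. Origin at the middle of its underside
- bowl: Small steel bowl, 80 mm across, 34 mm high, to be left where it is. Origin at the middle of its underside

How it is judged:
On the way, in this order (a step that is already met when the one before it is completed fails the run):
1. the white-lidded jar stands upright on the bed between the jaws, let go, not yet squeezed (x of jar in the frame of seat between -0.02 and 0.02 m and y of jar in the frame of seat between -0.012 and 0.025 m and z of jar in the frame of seat below 0.004 m and angle between jar's own z axis and vertical below 0.06 rad and contact force between the fingers and jar below 0.2 N and contact force between jar and jaw below 3 N), for 0.2 s.
2. the jaw squeezes the jar with at least 5 N (contact force between jar and jaw above 5 N), for 0.2 s.
At the end, for the whole second after the job is handed in: The white-lidded jar stands upright (within 0.06 rad) on the bed (within 4 mm of it, within 20 mm of the rail's middle line), at rest, squeezed by the jaw with 5 to 20 N that the caught pawl alone keeps up (contact force between jar and jaw between 5 and 20 N and x of jar in the frame of seat between -0.02 and 0.02 m and z of jar in the frame of seat below 0.004 m and angle between jar's own z axis and vertical below 0.06 rad and linear speed of jar below 0.01 m/s); the robot touches nothing.
It fails at once if the jar is squeezed by the jaw with more than 25 N (contact force between jar and jaw above 25 N).
It fails at once if the jar is tipped over (angle between jar's own z axis and vertical above 0.5 rad).
It fails at once if the jaw is pushed by the fingers instead of wound by the knob (contact force between the fingers and jaw above 6 N).
It fails at once if the black-lidded jar, the shaker or the bowl is moved by more than 25 mm (distance of any of black_jar, shaker, bowl from where it was at the start of the episode above 0.025 m).
It also fails if it takes over 72 s, if anything falls off the work surface, if the arm or the gripper's body presses on something with over 40 N, if the wrist force passes 120 N, or if a joint passes its speed limit or range.

## Working session

There is one attempt and no reset: what is moved stays moved. The work goes in short steps, Python scripts to look and compute and a tool call to move; the robot and the scene stay as the last step left them, time stands still between calls to the robot, and variables do not carry over. Pictures are saved under pics/ and viewed, on a budget of 10 in all, crops included, one or two more only if the job needs it, and the job is handed in when it is done.

Besides the shell and the picture viewer there is one more tool, called after "Emit:" as name(argument=value, ...), one argument or row to a line, values as JSON. play_rows: Moves the arm, as the interface text tells. Its arguments: {"type":"object","properties":{"targets":{"type":"array","items":{"type":"array","items":{"type":"number"}}},"hand":{"type":"number"},"squeeze":{"type":"number"}},"required":["targets"]}

```bash
ls; mkdir -p pics; python3 - <<'E'
from plant import r
import cv2,numpy as np
for c in ["side","top"]:
    im=r.snapshot(c); cv2.imwrite(f"pics/{c}0.png",im)
    for n in ["clamp","knob_grip","seat","stop_rail","jar","black_jar","shaker","bowl","jaw"]:
        print(c,n,[(np.round(d["uv"],1).tolist(),round(d["confidence"],2)) for d in r.tip_of(n,c)[:2]],[(np.round(d["bbox"]).tolist(),round(d["confidence"],2)) for d in r.search_frame(n,c)[:1]])
    print({k:np.round(v,3).tolist() for k,v in r.get_calibration(c).items()})
print(r.get_state())
E
```

```text
pics
side clamp [([286.0, 239.4], 0.63)] [([239.0, 187.0, 323.0, 282.0], 0.67)]
side knob_grip [([374.2, 221.5], 0.65), ([290.0, 199.2], 0.6)] [([237.0, 190.0, 324.0, 283.0], 0.56)]
side seat [([279.5, 247.5], 0.85)] [([237.0, 189.0, 322.0, 282.0], 0.81)]
side stop_rail [([270.6, 259.4], 0.94)] [([234.0, 190.0, 322.0, 287.0], 0.61)]
side jar [([382.5, 324.3], 0.75)] [([366.0, 270.0, 399.0, 333.0], 0.59)]
side black_jar [] [([356.0, 185.0, 386.0, 226.0], 0.56)]
side shaker [([379.0, 265.8], 0.89)] [([367.0, 219.0, 394.0, 267.0], 0.7)]
side bowl [([399.4, 379.9], 0.91)] [([373.0, 345.0, 427.0, 390.0], 0.83)]
side jaw [([285.3, 241.1], 0.73)] [([271.0, 216.0, 298.0, 236.0], 0.58)]
{'intrinsics': [[579.081, 0.0, 323.611], [0.0, 579.081, 244.477], [0.0, 0.0, 1.0]], 'R': [[-1.0, -0.012, -0.018], [0.009, 0.526, -0.851], [0.02, -0.851, -0.525]], 't': [0.547, 0.029, 1.211]}
top clamp [] []
top knob_grip [([345.9, 281.3], 0.64), ([422.5, 207.1], 0.57)] [([326.0, 167.0, 443.0, 235.0], 0.59)]
top seat [([368.4, 196.6], 0.85)] [([325.0, 167.0, 444.0, 233.0], 0.8)]
top stop_rail [([353.7, 194.6], 
[... 644 characters left out ...]
 'q': array([-1.20920267,  0.6891119 , -0.19460886,  1.56526839,  0.15725467,
        0.90246409, -0.21507992]), 'qd': array([ 4.01247855e-04, -1.90771817e-03,  3.93355540e-04,  9.02171438e-04,
       -6.34704834e-04, -1.65344542e-04, -5.37721701e-05]), 'joint_torque': array([ 1.05841323e-04, -5.27485657e+01, -1.26706682e+00, -1.53742433e+01,
       -5.19005838e-02, -6.95688359e-04,  2.67418966e-05]), 'tool_pos': array([0.20119425, 0.5917813 , 0.23874395]), 'eef_rot': array([ 1.63155499e-01,  9.86600364e-01,  6.56684215e-05, -2.14308569e-05]), 'contact_force': array([0.31679675, 0.40520661, 0.09959984]), 'moment': array([-0.04376778,  0.01219357, -0.0289957 ]), 'opening': 1.0003792207591198}
```

```bash
cat > h.py <<'E'
from plant import r
import numpy as np
from scipy.spatial.transform import Rotation as Ro
from scipy.optimize import least_squares
C={c:r.get_calibration(c) for c in("side","top")}
def ray(c,uv,z):
    k=C[c];R,t,K=map(np.array,(k["R"],k["t"],k["intrinsics"]))
    d=R.T@np.linalg.solve(K,[uv[0],uv[1],1]);o=-R.T@t
    return o+d*(z-o[2])/d[2]
def proj(c,X):
    k=C[c];p=np.array(k["intrinsics"])@(np.array(k["R"])@X+np.array(k["t"]));return p[:2]/p[2]
def st():
    s=r.get_state();T=Ro.from_quat(s["eef_rot"]);return s,np.array(s["tool_pos"]),T
E
python3 - <<'E'
from h import *
import cv2
a=cv2.imread("pics/side0.png")[150:420,180:480];b=cv2.imread("pics/top0.png")[130:330,160:480]
cv2.imwrite("pics/v1.png",cv2.resize(a,None,fx=2.2,fy=2.2,interpolation=3)); cv2.imwrite("pics/v2.png",cv2.resize(b,None,fx=2.5,fy=2.5,interpolation=3))
for n,z,s,t in [("seat",.012,(279.5,247.5),(368.4,196.6)),("stop",.012,(270.6,259.4),(353.7,194.6)),("knob",.066,(290,199.2),(422.5,207.1)),("jar",0,(382.5,324.3),(270.6,271.1)),("black",0,(371,222),(419.2,277.1)),("shaker",0,(379,265.8),(346.5,284.3)),("bowl",0,(399.4,379.9),(215,283.5)),("clamp",0,(286,239.4),(387.4,203.8))]:
    print(n,ray("side",s,z).round(4),ray("top",t,z).round(4))
E
```

```text
seat [ 0.6423 -0.0347  0.012 ] [ 0.6425 -0.0337  0.012 ]
stop [0.6573 0.0119 0.012 ] [0.6465 0.003  0.012 ]
knob [ 0.6245 -0.1559  0.066 ] [ 0.6135 -0.1581  0.066 ]
jar [0.4386 0.21   0.    ] [0.4511 0.2042 0.    ]
black [ 0.4379 -0.1632  0.    ] [ 0.4461 -0.1657  0.    ]
shaker [0.4319 0.0213 0.    ] [0.4235 0.015  0.    ]
bowl [0.4219 0.3481 0.    ] [0.4168 0.3407 0.    ]
clamp [ 0.6325 -0.088   0.    ] [ 0.6274 -0.083   0.    ]
```

View pics/v1.png

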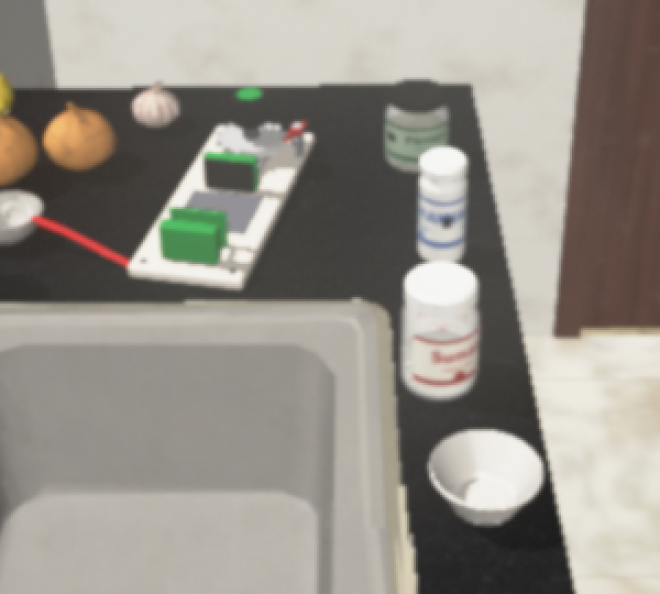

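View pics/v2.png

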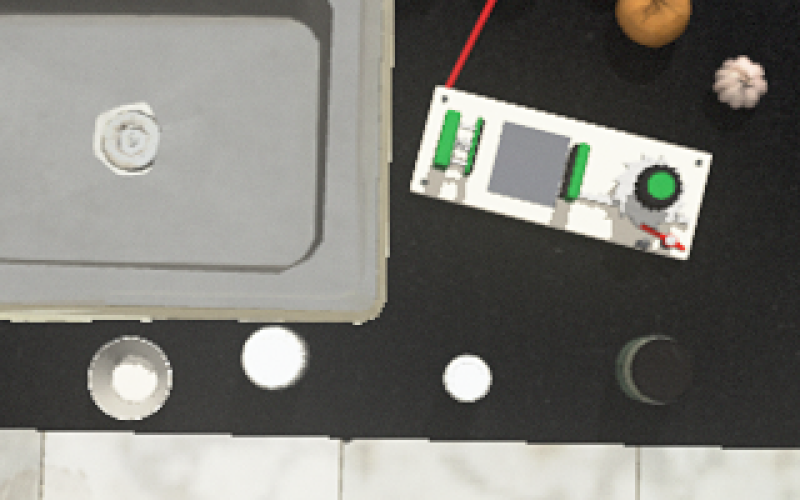

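```bash
python3 - <<'E'
from h import *
import cv2
im=cv2.imread("pics/top0.png"); hsv=cv2.cvtColor(im,cv2.COLOR_BGR2HSV)
f=lambda p:(160+(p[0]+.5)/2.5-.5,130+(p[1]+.5)/2.5-.5)
cs=[ray("top",f(p),.012)[:2] for p in [(437,87),(712,155),(688,260),(411,190)]]
loc=np.array([(.055,.155),(.055,-.13),(-.055,-.13),(-.055,.155)])
def fit(P,L):
    g=lambda v:(np.c_[np.cos(v[2])*L[:,0]-np.sin(v[2])*L[:,1],np.sin(v[2])*L[:,0]+np.cos(v[2])*L[:,1]]+v[:2]-P).ravel()
    s=least_squares(g,[.63,-.08,0]);return s.x,s.fun.reshape(-1,2)
print(np.round(cs,4));v,e=fit(np.array(cs),loc);print("fit",v.round(4),e.round(4).tolist())
g=cv2.inRange(hsv,(40,80,60),(85,255,255))
n,l,s,c=cv2.connectedComponentsWithStats(g)
for i in range(1,n):
    if s[i,4]>20: print("green",c[i].round(2),s[i],ray("top",c[i],.082).round(4),ray("top",c[i],.05).round(4))
m=cv2.inRange(hsv,(0,0,175),(180,60,255)); m[:262]=0; m[302:]=0   # white lids
n,l,s,c=cv2.connectedComponentsWithStats(m)
for i in range(1,n):
    if s[i,4]>30: print("white",c[i].round(2),s[i],ray("top",c[i],.098).round(4),ray("top",c[i],.105).round(4))
im2=cv2.imread("pics/side0.png");h2=cv2.cvtColor(im2,cv2.COLOR_BGR2HSV)
a=v[2];Rz=np.array([[np.cos(a),-np.sin(a)],[np.sin(a),np.cos(a)]])
for y,z in [(-.075,.066),(.045,.012),(.09,.012)]: 
    X=np.r_[v[:2]+Rz@[0,y],z];print(y,X.round(4),proj("side",X).round(1),proj("top",X).round(1))
E
```

```text
[[ 0.7207  0.0526]
 [ 0.6603 -0.2234]
 [ 0.5546 -0.2007]
 [ 0.6167  0.0759]]
fit [ 0.6354 -0.0861 -0.2178] [[0.0018, 0.0007], [0.0007, -0.0015], [-0.001, -0.0004], [-0.0015, 0.0012]]
green [ 6.69 99.14] [  0  73  20  66 589] [0.8409 0.837  0.082 ] [0.8503 0.8542 0.05  ]
green [ 13.25 111.86] [ 10 102   7  20  36] [0.8108 0.8197 0.082 ] [0.8194 0.8365 0.05  ]
green [338.31 185.44] [333 174  11  24 138] [0.6574 0.0455 0.082 ] [0.6624 0.0438 0.05  ]
green [348.96 188.3 ] [346 177   7  23  47] [0.6513 0.0201 0.082 ] [0.6562 0.0179 0.05  ]
green [390.68 198.29] [386 187  10  23 108] [ 0.6304 -0.0791  0.082 ] [ 0.6347 -0.0838  0.05  ]
green [424.03 203.61] [419 198  11  12 104] [ 0.62   -0.1584  0.082 ] [ 0.6241 -0.1649  0.05  ]
white [268.98 272.71] [257 262  25  23 471] [0.4471 0.2017 0.098 ] [0.4471 0.2012 0.105 ]
white [528.59 281.52] [ 492  262   74   40 2909] [ 0.4428 -0.401   0.098 ] [ 0.4429 -0.3983  0.105 ]
white [211.76 285.51] [195 272  34  26 577] [0.4141 0.3324 0.098 ] [0.4143 0.3313 0.105 ]
white [346.59 280.73] [338 272  18  18 260] [0.4334 0.0218 0.098 ] [0.4335 0.0223 0.105 ]
white [ 26.1 299.8] [  0 298  57   4 190] [0.3703 0.7555 0.098 ] [0.3707 0.7521 0.105 ]
white [ 89.95 300.67] [ 58 300  78   2 116] [0.3721 0.6098 0.098 ] [0.3725 0.6072 0.105 ]
-0.075 [ 0.6192 -0.1593  0.066 ] [292.4 198.5] [423.  204.8]
0.045 [ 0.6451 -0.0422  0.012 ] [278.5 245.7] [371.8 195.7]
0.09 [0.6548 0.0018 0.012 ] [272.2 256.8] [354.3 191.3]
```

Emit:
play_rows(
  targets=[
    [-0.04,-0.032,0,0,0,0],
    [-0.04,-0.032,0,0,0,0],
    [-0.04,-0.032,0,0,0,0],
    [-0.04,-0.032,0,0,0,0],
    [-0.04,-0.032,0,0,0,0],
  ],
  hand=1,
)

```text
clock: 2.32
tool_pos: [0.3136, 0.4142, 0.2367]
eef_rot: [0.153, 0.988, 0.006, -0.004]
contact_force: [1.2, 0.6, 0.1]
opening: 1.0
```

Emit:
play_rows(
  targets=[
    [-0.04,-0.032,0,0,0,0],
    [-0.04,-0.032,0,0,0,0],
    [-0.02,-0.016,0,0,0,0],
    [0,0,0,0,0,0],
  ],
)

```text
clock: 2.65
tool_pos: [0.3797, 0.3128, 0.2355]
eef_rot: [0.16, 0.987, 0.003, -0.001]
contact_force: [0.8, -0.2, 1.3]
opening: 1.001
```

```bash
cat >> h.py <<'E'
def go(x,y,z,yaw=None):
    "tool-frame shift and turn to reach world TCP with tool down; yaw = world angle (deg) of tool y"
    s,p,T=st();M=T.as_matrix()
    cur=np.degrees(np.arctan2(M[1,1],M[0,1]))
    a=np.radians(cur if yaw is None else yaw)
    G=np.c_[[-np.cos(a+np.pi/2),-np.sin(a+np.pi/2),0],[0,0,0],[0,0,-1]];G=np.zeros((3,3))
    G[:,1]=[np.cos(a),np.sin(a),0];G[:,2]=[0,0,-1];G[:,0]=np.cross(G[:,1],G[:,2])
    print("t",s["clock"],"pos",p.round(4),"yaw",cur.round(2),"q",np.round(s["q"],2),"open",round(s["opening"],3),
     "\nF",np.round(s["contact_force"],2),"M",np.round(s["moment"],3),
     "\nshift",(M.T@(np.array([x,y,z])-p)).round(4),"turn",Ro.from_matrix(M.T@G).as_rotvec().round(4))
E
python3 -c "
from h import *
go(.447,.2017,.235,71)"
```

```text
t 2.65 pos [0.3797 0.3128 0.2355] yaw 71.64 q [-0.62  0.53 -0.25  1.96  0.19  0.67  0.27] open 1.001 
F [ 0.85 -0.19  1.3 ] M [-0.022 -0.023  0.002] 
shift [-0.0989 -0.0843 -0.0003] turn [ 0.0053 -0.0038  0.0111]
```

Emit:
play_rows(
  targets=[
    [-0.04,-0.034,0.02,0.005,-0.004,0.01],
    [-0.04,-0.034,0.02,0,0,0],
    [-0.015,-0.013,0.01,0,0,0],
    [0,0,0,0,0,0],
  ],
)

```text
clock: 2.98
tool_pos: [0.4321, 0.2302, 0.1955]
eef_rot: [0.165, 0.986, 0.004, 0.002]
contact_force: [-0.3, -0.5, 0.6]
opening: 1.003
```

```bash
python3 - <<'E'
from h import *
import cv2
go(.447,.2017,.051,71)
im=r.snapshot("top");cv2.imwrite("pics/t1.png",im)
im2=r.snapshot("side");cv2.imwrite("pics/s1.png",im2)
for n,c in [("jar","top"),("jar","side")]: print([(np.round(d["uv"],1),round(d["confidence"],2),ray(c,d["uv"],0).round(4)) for d in r.tip_of(n,c)[:2]],[np.round(d["bbox"]) for d in r.search_frame(n,c)[:1]])
cv2.imwrite("pics/v3.png",np.hstack([cv2.resize(im[200:320,180:380],(400,240)),cv2.resize(im2[200:400,280:480],(400,400))[:240]*0+cv2.resize(im2[200:400,280:480],(400,240))]))
E
```

```text
t 2.9833 pos [0.4321 0.2302 0.1955] yaw 71.05 q [-0.44  0.59 -0.23  2.02  0.24  0.55  0.41] open 1.003 
F [-0.31 -0.53  0.6 ] M [-0.027 -0.017  0.006] 
shift [-0.0229 -0.0232  0.1444] turn [0.0079 0.0029 0.0009]
[(array([267.1, 270. ]), 0.66, array([0.4536, 0.213 , 0.    ]))] [array([261., 261., 284., 275.])]
[(array([378.8, 323.3]), 0.78, array([0.445 , 0.2072, 0.    ]))] [array([363., 273., 397., 330.])]
```

View pics/v3.png

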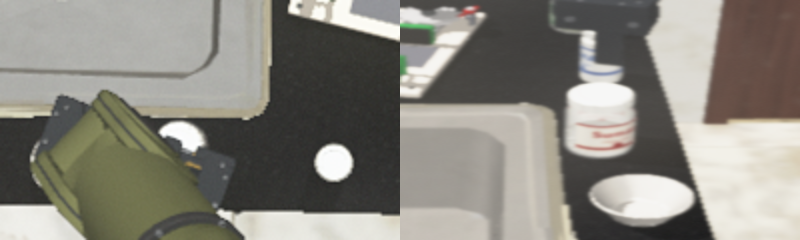

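```bash
python3 - <<'E'
from h import *
print(ray("side",(380.5,278.6),.098), ray("side",(379.8,327.5),0))
for X in [(.447,.203,.098),(.447,.203,0)]: print(proj("side",np.array(X)),proj("top",np.array(X)))
E
```

```text
[0.44518936 0.20679304 0.098     ] [0.44404807 0.218863   0.        ]
[379.2878557  277.33813227] [268.40442787 272.73205133]
[377.54884641 321.82879803] [271.03781505 272.77192585]
```

Emit:
play_rows(
  targets=[
    [-0.023,-0.022,0,0.008,0.003,0],
    [-0.005,-0.004,0,0,0,0],
    [0,0,0,0,0,0],
  ],
)

```text
clock: 3.53
tool_pos: [0.4475, 0.2089, 0.199]
eef_rot: [0.154, 0.988, 0.005, 0.001]
contact_force: [0.8, 0.3, -0.6]
opening: 1.0
```

```bash
python3 -c "
from h import *
go(.447,.203,.051,71)"
```

```text
t 3.5333 pos [0.4475 0.2089 0.199 ] yaw 72.25 q [-0.37  0.59 -0.25  2.    0.24  0.57  0.48] open 1.0 
F [ 0.84  0.29 -0.59] M [ 0.041 -0.015 -0.023] 
shift [-0.0012 -0.0073  0.148 ] turn [0.0105 0.0007 0.0218]
```

Emit:
play_rows(
  targets=[
    [-0.001,-0.006,0.01,0.01,0,0.02],
    [0,0,0.04,0,0,0],
    [0,0,0.03,0,0,0],
    [0,0,0,0,0,0],
  ],
)

```text
clock: 3.87
tool_pos: [0.4479, 0.2078, 0.1183]
eef_rot: [0.164, 0.986, 0.004, 0.004]
contact_force: [0.3, -0.3, -1.1]
opening: 1.001
```

```bash
python3 -c "
from h import *
go(.447,.204,.051,71)"
```

```text
t 3.8667 pos [0.4479 0.2078 0.1183] yaw 71.09 q [-0.43  0.72 -0.16  2.07  0.31  0.36  0.4 ] open 1.001 
F [ 0.3  -0.26 -1.1 ] M [-0.004  0.067 -0.016] 
shift [ 0.0001 -0.0044  0.0673] turn [0.0082 0.0061 0.0015]
```

Emit:
play_rows(
  targets=[
    [0,-0.004,0.025,0.008,0.006,0],
    [0,0,0.025,0,0,0],
    [0,0,0.015,0,0,0],
    [0,0,0,0,0,0],
  ],
)

```text
clock: 4.2
tool_pos: [0.4454, 0.208, 0.0525]
eef_rot: [0.163, 0.987, 0.0, -0.0]
contact_force: [-0.3, -0.5, -0.2]
opening: 1.003
```

```bash
python3 -c "
from h import *
go(.447,.204,.051,71)"
```

```text
t 4.2 pos [0.4454 0.208  0.0525] yaw 71.28 q [-0.47  0.85 -0.09  2.1   0.34  0.21  0.37] open 1.003 
F [-0.28 -0.49 -0.18] M [-0.001  0.007 -0.06 ] 
shift [-0.0028 -0.0032  0.0015] turn [ 0.0006 -0.0004  0.0049]
```

Emit:
play_rows(
  targets=[
    [-0.002,-0.003,0.001,0,0,0],
    [0,0,0,0,0,0],
    [0,0,0,0,0,0],
    [0,0,0,0,0,0],
    [0,0,0,0,0,0],
  ],
  hand=0,
  squeeze=15,
)

```text
clock: 4.62
tool_pos: [0.4468, 0.2059, 0.0558]
eef_rot: [0.162, 0.987, 0.001, 0.001]
contact_force: [0.9, 0.7, -2.5]
opening: 0.692
```

Emit:
play_rows(
  targets=[
    [0,0,0,0,0,0],
    [0,0,0,0,0,0],
    [0,0,0,0,0,0],
    [0,0,0,0,0,0],
  ],
)

```text
clock: 4.95
tool_pos: [0.4478, 0.2064, 0.0572]
eef_rot: [0.162, 0.987, 0.002, 0.002]
contact_force: [-0.1, 0.3, -2.4]
opening: 0.69
```

Emit:
play_rows(
  targets=[
    [0,0,-0.015,0,0,0],
    [0,0,-0.02,0,0,0],
    [0,0,-0.03,0,0,0],
    [0,0,-0.02,0,0,0],
    [0,0,0,0,0,0],
  ],
)

```text
clock: 5.37
tool_pos: [0.4458, 0.2058, 0.1435]
eef_rot: [0.162, 0.987, 0.001, 0.0]
contact_force: [0.3, -0.3, -1.9]
opening: 0.688
```

```bash
python3 -c "
from h import *
go(.6451,-.0422,.130,71)"
```

```text
t 5.3667 pos [0.4458 0.2058 0.1435] yaw 71.36 q [-0.4   0.68 -0.2   2.05  0.29  0.43  0.42] open 0.688 
F [ 0.35 -0.26 -1.9 ] M [ 0.007 -0.001  0.04 ] 
shift [-0.2681 -0.1713  0.0132] turn [ 0.0014 -0.0001  0.0063]
```

Emit:
play_rows(
  targets=[
    [-0.02,-0.013,0,0,0,0],
    [-0.036,-0.023,0,0,0,0],
    [-0.036,-0.023,0,0,0,0],
    [-0.036,-0.023,0,0,0,0],
    [-0.036,-0.023,0,0,0,0],
  ],
)

```text
clock: 5.78
tool_pos: [0.5649, 0.0643, 0.1409]
eef_rot: [0.15, 0.989, 0.005, -0.003]
contact_force: [0.4, 0.5, -1.6]
opening: 0.691
```

Emit:
play_rows(
  targets=[
    [-0.036,-0.023,0,0,0,0],
    [-0.036,-0.023,0,0,0,0],
    [-0.015,-0.01,0,0,0,0],
    [0,0,0,0,0,0],
  ],
)

```text
clock: 6.12
tool_pos: [0.6333, -0.0281, 0.134]
eef_rot: [0.157, 0.988, 0.001, -0.003]
contact_force: [0.3, -0.2, -2.6]
opening: 0.69
```

```bash
python3 -c "
from h import *
go(.6451,-.0422,.130,71)"
```

```text
t 6.1167 pos [ 0.6333 -0.0281  0.134 ] yaw 71.96 q [ 0.14  0.84 -0.31  1.62  0.34  0.74  0.93] open 0.69 
F [ 0.29 -0.17 -2.6 ] M [-0.053 -0.022 -0.009] 
shift [-0.0156 -0.0098  0.0039] turn [ 0.001  -0.0061  0.0168]
```

```bash
python3 - <<'E'
from h import *
import cv2
f=lambda p:(180+(p[0]+.5)/2.2-.5,150+(p[1]+.5)/2.2-.5)
g=lambda p:(160+(p[0]+.5)/2.5-.5,130+(p[1]+.5)/2.5-.5)
for p in [(130,269),(242,284),(314,142),(217,127)]: print("side corner",ray("side",f(p),.012).round(4))
a=-.2178;o=np.array([.6354,-.0861])
for n,p,z in [("padface",(564,190),.049),("padface top",(570,147),.049),("stop pad face",(484,140),.05)]:
    d=ray("top",g(p),z)[:2]-o;print(n,np.array([[np.cos(a),np.sin(a)],[-np.sin(a),np.cos(a)]])@d)
im=r.snapshot("top");im2=r.snapshot("side")
cv2.imwrite("pics/v4.png",np.hstack([cv2.resize(im[140:290,310:460],(400,400),interpolation=3),cv2.resize(im2[140:290,210:360],(400,400),interpolation=3)]))
t0=cv2.imread("pics/top0.png")[150:240,320:450]
cv2.imwrite("pics/v5.png",cv2.resize(t0,None,fx=6,fy=6,interpolation=3))
E
```

```text
side corner [0.7175 0.0574 0.012 ]
side corner [0.6129 0.0828 0.012 ]
side corner [ 0.5518 -0.1814  0.012 ]
side corner [ 0.6592 -0.218   0.012 ]
padface [-0.02174448  0.01045431]
padface top [0.0204702  0.01463084]
stop pad face [0.00655605 0.09730935]
```

View pics/v4.png

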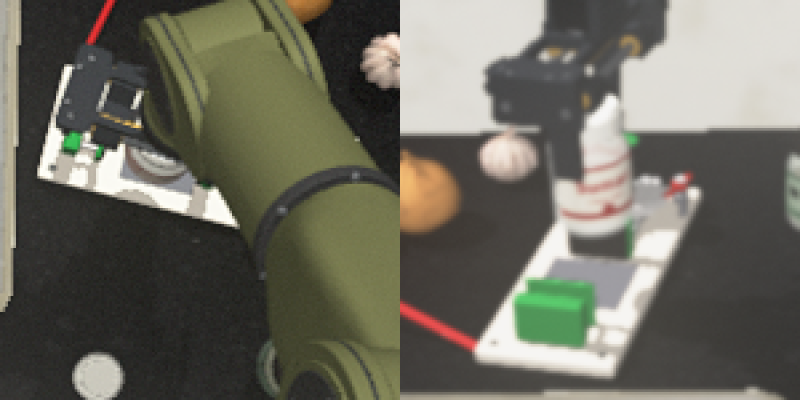

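View pics/v5.png

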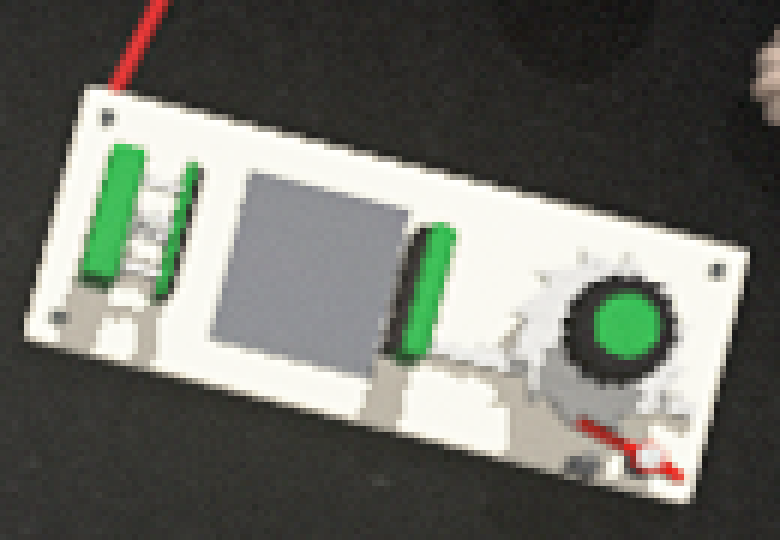

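Emit:
play_rows(
  targets=[
    [-0.014,-0.001,0,0.001,-0.006,0.015],
    [-0.003,0,0,0,0,0],
    [0,0,0,0,0,0],
  ],
)

```text
clock: 6.47
tool_pos: [0.642, -0.0227, 0.1318]
eef_rot: [0.158, 0.987, 0.002, -0.006]
contact_force: [-0.7, 0.6, -1.6]
opening: 0.689
```

```bash
python3 - <<'E'
from h import *
import cv2
im2=r.snapshot("side")
go(.6465,-.0335,.080,71)
cv2.imwrite("pics/v6.png",cv2.resize(im2[160:270,230:340],(770,600),interpolation=3)[:, :])
E
```

```text
t 6.5167 pos [ 0.6418 -0.0222  0.1318] yaw 71.85 q [ 0.13  0.86 -0.31  1.58  0.33  0.76  0.93] open 0.687 
F [-0.43  0.75 -1.7 ] M [ 0.033 -0.     0.018] 
shift [-0.0087 -0.0094  0.0517] turn [ 0.0031 -0.0128  0.0149]
```

View pics/v6.png

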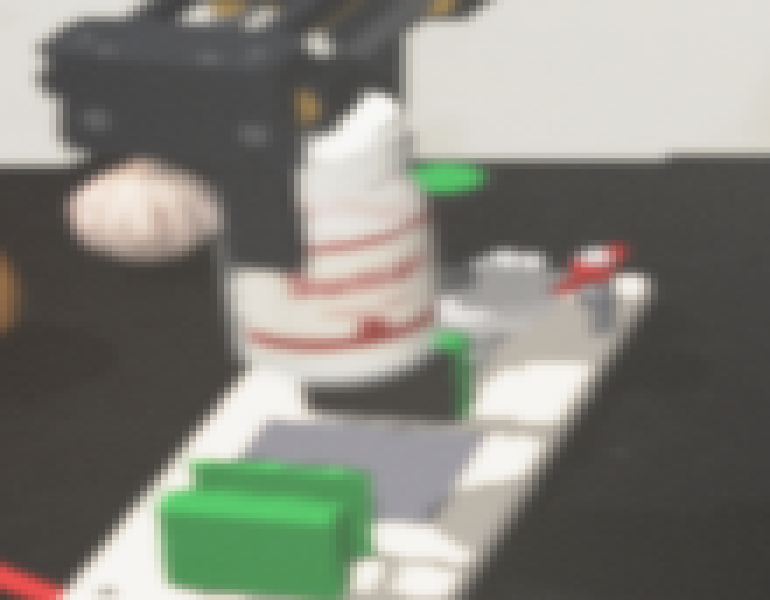

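Emit:
play_rows(
  targets=[
    [-0.008,-0.009,0,0.003,-0.04,0.01],
    [-0.003,-0.002,0.01,0,-0.04,0],
    [0,0,0.015,0,-0.01,0],
    [0,0,0,0,0,0],
  ],
)

```text
clock: 6.85
tool_pos: [0.6468, -0.0291, 0.1069]
eef_rot: [0.158, 0.987, -0.004, 0.038]
contact_force: [-0.2, -0.1, -2.1]
opening: 0.692
```

```bash
python3 - <<'E'
from h import *
import cv2
im2=r.snapshot("side")
go(.6465,-.0335,.080,71)
cv2.imwrite("pics/v7.png",cv2.resize(im2[160:270,230:340],(600,600),interpolation=3)[:, :])
E
```

```text
t 6.9 pos [ 0.6475 -0.0285  0.1081] yaw 71.87 q [ 0.1   0.86 -0.25  1.67  0.4   0.58  0.87] open 0.694 
F [-1.45  0.26 -2.04] M [0.042 0.206 0.026] 
shift [ 0.0016 -0.0052  0.0281] turn [0.0053 0.0779 0.0149]
```

View pics/v7.png

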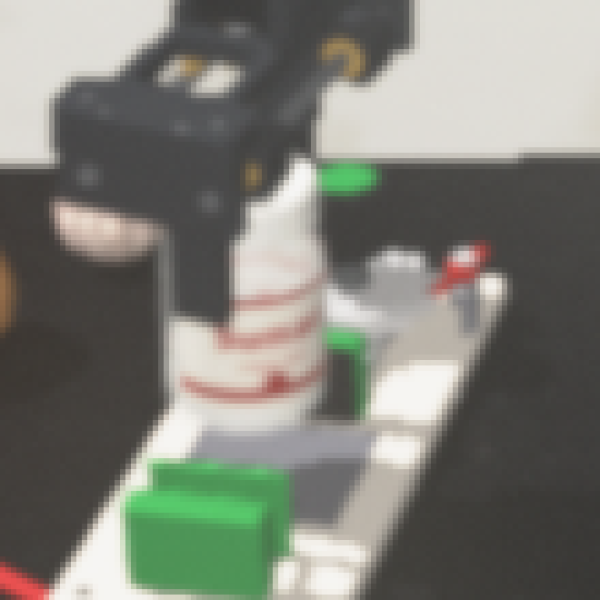

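```bash
python3 - <<'E'
from h import *
s,p,T=st(); z=T.as_matrix()[:,2]
print(proj("side",p),proj("side",p-z*.019), proj("side",np.array([.6465,-.0335,.012])),proj("side",np.array([.6465,-.0335,.05])))
for b in(.05,.054,.058): print(proj("side",p+np.array([0,0,-b])))
E
```

```text
[273.97539877 209.49150519] [274.07177657 201.37507891] [277.49308864 247.81055454] [276.41126643 232.59611195]
[275.48466225 230.47672187]
[275.60259457 232.11648543]
[275.72012115 233.75060756]
```

Emit:
play_rows(
  targets=[
    [0.001,-0.005,0.015,0.004,0,0.01],
    [0,0,0.012,0,0,0],
    [0,0,0.004,0,0,0],
    [0,0,0,0,0,0],
  ],
)

```text
clock: 7.23
tool_pos: [0.6481, -0.0294, 0.0789]
eef_rot: [0.16, 0.986, -0.004, 0.039]
contact_force: [0.7, 0.2, -2.5]
opening: 0.688
```

```bash
python3 -c "
from h import *
go(.6465,-.0335,.068,71)"
```

```text
t 7.2333 pos [ 0.6481 -0.0294  0.0789] yaw 71.55 q [ 0.09  0.9  -0.23  1.68  0.41  0.53  0.85] open 0.688 
F [ 0.74  0.24 -2.47] M [0.011 0.178 0.012] 
shift [ 0.001  -0.0045  0.0108] turn [0.0052 0.0787 0.0095]
```

Emit:
play_rows(
  targets=[
    [0.001,-0.007,0.003,0.004,0,0.008],
    [0,-0.002,0.003,0,0,0],
    [0,0,0,0,0,0],
  ],
)

```text
clock: 7.48
tool_pos: [0.6454, -0.0374, 0.0734]
eef_rot: [0.164, 0.986, -0.005, 0.04]
contact_force: [-0.1, -0.4, -2.5]
opening: 0.692
```

Emit:
play_rows(
  targets=[
    [0,0,0.003,0,0,0],
    [0,0,0,0,0,0],
  ],
)

```text
clock: 7.65
tool_pos: [0.6459, -0.0382, 0.0708]
eef_rot: [0.165, 0.986, -0.005, 0.04]
contact_force: [0.3, -0.6, -2.4]
opening: 0.691
```

```bash
python3 -c "
from h import *
go(.6465,-.0335,.066,71)"
```

```text
t 7.65 pos [ 0.6459 -0.0382  0.0708] yaw 71.04 q [ 0.1   0.91 -0.22  1.69  0.42  0.51  0.84] open 0.691 
F [ 0.31 -0.64 -2.37] M [ 0.06   0.117 -0.011] 
shift [0.0014 0.0046 0.0047] turn [0.0028 0.0809 0.0005]
```

Emit:
play_rows(
  targets=[
    [0.001,0.004,0.002,0,0,0],
    [0,0,0.001,0,0,0],
  ],
)

```text
clock: 7.82
tool_pos: [0.6472, -0.0339, 0.0681]
eef_rot: [0.165, 0.985, -0.005, 0.041]
contact_force: [0.9, 1.3, -1.6]
opening: 0.687
```

Emit:
play_rows(
  targets=[
    [0,0,0.002,0,0,0],
    [0,0,0,0,0,0],
  ],
)

```text
clock: 7.98
tool_pos: [0.6497, -0.0347, 0.0676]
eef_rot: [0.165, 0.985, -0.005, 0.043]
contact_force: [-0.5, 0.4, -2.9]
opening: 0.692
```

Emit:
play_rows(
  targets=[
    [0,0,0.002,0,0,0],
    [0,0,0,0,0,0],
  ],
)

```text
clock: 8.15
tool_pos: [0.652, -0.0355, 0.0673]
eef_rot: [0.165, 0.985, -0.006, 0.046]
contact_force: [-0.3, -1.0, -2.0]
opening: 0.689
```

```bash
python3 - <<'E'
from h import *
import cv2
go(.6465,-.0335,.066,71)
im2=r.snapshot("side")
go(.6465,-.0335,.066,71)
cv2.imwrite("pics/v8.png",cv2.resize(im2[160:270,230:340],(600,600),interpolation=3)[:, :])
E
```

```text
t 8.15 pos [ 0.652  -0.0355  0.0673] yaw 70.98 q [ 0.09  0.92 -0.21  1.69  0.42  0.49  0.83] open 0.689 
F [-0.33 -0.97 -2.02] M [0.09  0.165 0.042] 
shift [0.0059 0.0001 0.0008] turn [ 0.0041  0.0918 -0.0005]
t 8.2 pos [ 0.6519 -0.0354  0.0673] yaw 70.99 q [ 0.09  0.92 -0.21  1.69  0.42  0.49  0.83] open 0.692 
F [ 0.95 -0.99  2.61] M [-0.267 -0.09   0.013] 
shift [0.0058 0.     0.0008] turn [ 0.0042  0.0917 -0.0003]
```

View pics/v8.png

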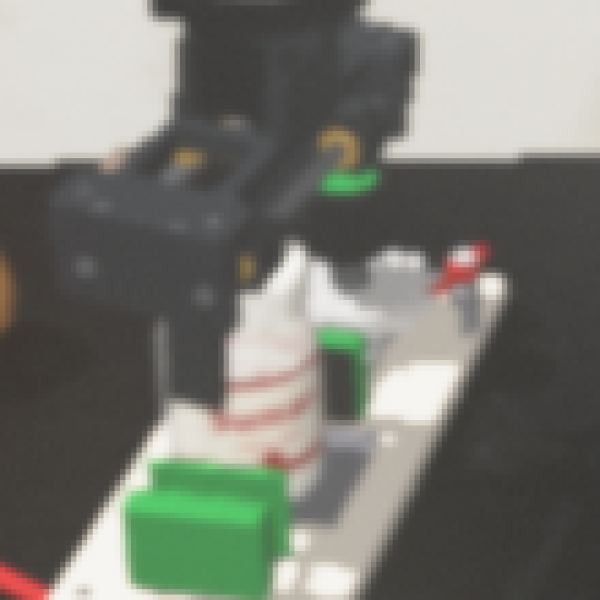

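Emit:
play_rows(
  targets=[
    [0,0,0,0,0,0],
    [0,0,0,0,0,0],
    [0,0,0,0,0,0],
    [0,0,0,0,0,0],
  ],
  hand=1,
)

```text
clock: 8.53
tool_pos: [0.6515, -0.0344, 0.0669]
eef_rot: [0.165, 0.985, -0.005, 0.045]
contact_force: [0.7, -0.1, 0.1]
opening: 0.967
```

Emit:
play_rows(
  targets=[
    [0,0,-0.01,0,0.03,0],
    [0,0,-0.03,0,0.05,0],
    [0,0,-0.04,0,0,0],
    [0,0,-0.03,0,0,0],
    [0,0,0,0,0,0],
  ],
)

```text
clock: 8.95
tool_pos: [0.645, -0.032, 0.1774]
eef_rot: [0.163, 0.987, 0.002, -0.002]
contact_force: [0.2, 0.7, 0.2]
opening: 1.003
```

```bash
python3 - <<'E'
from h import *
import cv2
im2=r.snapshot("side")
print([(np.round(d["uv"],1),round(d["confidence"],2),ray("side",d["uv"],0.012).round(4)) for d in r.tip_of("jar","side")[:2]])
go(.6196,-.159,.165,71)
cv2.imwrite("pics/v9.png",cv2.resize(im2[160:270,230:340],(600,600),interpolation=3)[:, :])
E
```

```text
[(array([277.7, 247.5]), 0.88, array([ 0.6462, -0.0348,  0.012 ]))]
t 9.05 pos [ 0.6422 -0.0322  0.1728] yaw 71.25 q [ 0.16  0.81 -0.34  1.55  0.32  0.84  0.95] open 1.001 
F [-0.54  0.3  -0.47] M [ 0.032 -0.003  0.016] 
shift [-0.0195 -0.1273  0.0075] turn [ 0.0006 -0.0104  0.0044]
```

View pics/v9.png

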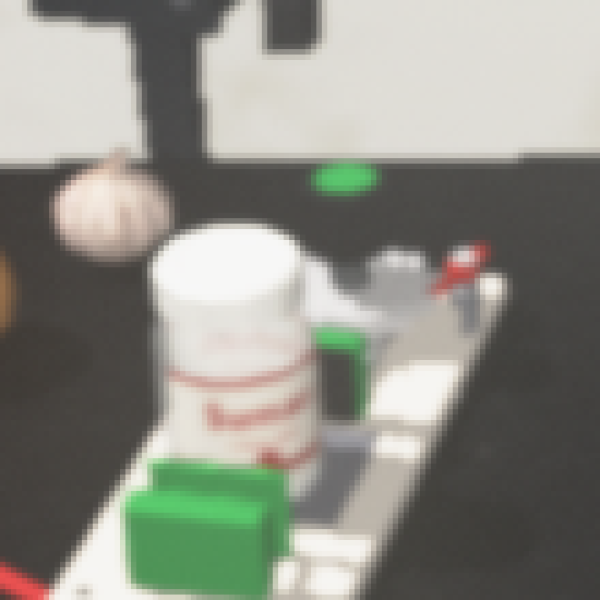

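Emit:
play_rows(
  targets=[
    [-0.005,-0.03,0,0,-0.01,0],
    [-0.005,-0.035,0,0,0,0],
    [-0.005,-0.035,0,0,0,0],
    [-0.003,-0.02,0,0,0,0],
    [0,0,0,0,0,0],
  ],
)

```text
clock: 9.47
tool_pos: [0.6151, -0.1509, 0.1637]
eef_rot: [0.158, 0.987, 0.001, -0.007]
contact_force: [0.6, -0.3, 0.6]
opening: 1.002
```

Emit:
play_rows(
  targets=[
    [0,0,0,0,0,-0.12],
    [0,0,0,0,0,-0.12],
    [0,0,0,0,0,-0.12],
    [0,0,0,0,0,-0.12],
    [0,0,0,0,0,-0.12],
  ],
)

```text
clock: 9.88
tool_pos: [0.6095, -0.147, 0.155]
eef_rot: [-0.151, 0.988, 0.006, -0.014]
contact_force: [-0.3, 0.1, -0.4]
opening: 1.004
```

Emit:
play_rows(
  targets=[
    [0,0,0,0,0,-0.12],
    [0,0,0,0,0,-0.12],
    [0,0,0,0,0,-0.12],
    [0,0,0,0,0,-0.12],
    [0,0,0,0,0,-0.12],
  ],
)

```text
clock: 10.3
tool_pos: [0.6056, -0.1371, 0.1471]
eef_rot: [-0.448, 0.894, 0.016, -0.015]
contact_force: [0.0, 0.0, -0.6]
opening: 1.0
```

Emit:
play_rows(
  targets=[
    [0,0,0,0,0,-0.12],
    [0,0,0,0,0,-0.12],
    [0,0,0,0,0,-0.12],
    [0,0,0,0,0,-0.12],
    [0,0,0,0,0,0],
  ],
)

```text
clock: 10.72
tool_pos: [0.6016, -0.1272, 0.1395]
eef_rot: [-0.657, 0.753, 0.027, -0.012]
contact_force: [0.6, -0.0, -0.1]
opening: 0.999
```

```bash
python3 - <<'E'
from h import *
print("side knob",ray("side",(293.25-.4,192.6-.4),.082))
go(.6196,-.159,.053)
print([(np.round(d["uv"],1),round(d["confidence"],2),ray("side",d["uv"],0.066).round(4)) for d in r.tip_of("knob_grip","side")[:3]])
E
```

```text
side knob [ 0.61741495 -0.15929751  0.082     ]
t 10.7167 pos [ 0.6016 -0.1272  0.1395] yaw 172.2 q [ 0.56  0.94 -0.81  1.61  0.74  0.99  2.51] open 0.999 
F [ 0.59 -0.04 -0.12] M [ 0.094  0.078 -0.052] 
shift [ 0.0304 -0.0269  0.0846] turn [ 0.0564  0.0166 -0.0005]
[(array([291.4, 200.2]), 0.65, array([ 0.621 , -0.1509,  0.066 ]))]
```

Emit:
play_rows(
  targets=[
    [0.02,-0.018,0,0.05,0.016,0],
    [0.012,-0.011,0,0.006,0,0],
    [0,0,0,0,0,0],
  ],
)

```text
clock: 11.02
tool_pos: [0.6253, -0.1589, 0.1355]
eef_rot: [-0.654, 0.757, 0.002, 0.0]
contact_force: [0.2, -0.8, 0.4]
opening: 0.999
```

```bash
python3 -c "
from h import *
go(.619,-.159,.053)"
```

```text
t 11.0167 pos [ 0.6253 -0.1589  0.1355] yaw 171.67 q [ 0.58  0.95 -0.79  1.57  0.78  0.97  2.53] open 0.999 
F [ 0.18 -0.84  0.43] M [ 0.049  0.075 -0.023] 
shift [0.0012 0.006  0.0825] turn [ 0.0033  0.003  -0.    ]
```

Emit:
play_rows(
  targets=[
    [0.001,0.006,0.02,0.003,0.003,0],
    [0,0,0.025,0,0,0],
    [0,0,0.01,0,0,0],
    [0,0,0,0,0,0],
  ],
)

```text
clock: 11.35
tool_pos: [0.6187, -0.1546, 0.0787]
eef_rot: [-0.651, 0.759, 0.001, 0.001]
contact_force: [-0.9, -0.1, 0.1]
opening: 1.0
```

```bash
python3 -c "
from h import *
go(.619,-.159,.053)"
```

```text
t 11.35 pos [ 0.6187 -0.1546  0.0787] yaw 171.18 q [ 0.55  1.01 -0.74  1.62  0.85  0.86  2.45] open 1.0 
F [-0.9  -0.12  0.07] M [0.052 0.117 0.02 ] 
shift [ 0.0044 -0.001   0.0257] turn [ 0.0011  0.0028 -0.    ]
```

Emit:
play_rows(
  targets=[
    [0.004,0,0.014,0,0.003,0],
    [0.001,0,0.01,0,0,0],
    [0,0,0,0,0,0],
  ],
)

```text
clock: 11.6
tool_pos: [0.6183, -0.1575, 0.0538]
eef_rot: [-0.651, 0.759, 0.001, 0.0]
contact_force: [0.2, 0.3, -0.8]
opening: 1.004
```

```bash
python3 -c "
from h import *
go(.619,-.159,.053)"
```

```text
t 11.6 pos [ 0.6183 -0.1575  0.0538] yaw 171.17 q [ 0.55  1.05 -0.72  1.63  0.88  0.82  2.43] open 1.004 
F [ 0.19  0.29 -0.81] M [0.083 0.089 0.043] 
shift [ 0.0014 -0.001   0.0008] turn [ 0.0008  0.0009 -0.    ]
```

Close on the knob with a firm grip.

Emit:
play_rows(
  targets=[
    [0.001,-0.001,0,0,0,0],
    [0,0,0,0,0,0],
    [0,0,0,0,0,0],
    [0,0,0,0,0,0],
    [0,0,0,0,0,0],
  ],
  hand=0,
  squeeze=35,
)

```text
clock: 12.02
tool_pos: [0.6206, -0.1586, 0.0554]
eef_rot: [-0.65, 0.76, -0.0, 0.001]
contact_force: [0.1, 0.8, 0.3]
opening: 0.645
```

Emit:
play_rows(
  targets=[
    [0,0,0,0,0,0],
    [0,0,0,0,0,0],
    [0,0,0,0,0,0],
    [0,0,0,0,0,0],
  ],
)

```text
clock: 12.35
tool_pos: [0.6179, -0.1582, 0.0558]
eef_rot: [-0.65, 0.76, 0.001, -0.001]
contact_force: [0.9, 0.4, -1.4]
opening: 0.477
```

```bash
python3 -c "
from h import *
go(.619,-.159,.053)"
```

```text
t 12.35 pos [ 0.6179 -0.1582  0.0558] yaw 171.09 q [ 0.55  1.04 -0.72  1.62  0.88  0.83  2.43] open 0.477 
F [ 0.94  0.35 -1.42] M [ 0.067 -0.154  0.016] 
shift [ 0.0006 -0.0012  0.0028] turn [ 0.003   0.0007 -0.    ]
```

```bash
cat >> h.py <<'E'
def feel(n=8,y0=171.1):
    L=[]
    for i in range(n):
        r.snapshot("side");s=r.get_state();L.append(np.r_[s["contact_force"],s["moment"]])
    L=np.array(L);print("mean F,M",L.mean(0).round(3),"sd",L.std(0).round(3)[[2,5]],"tau7",np.round(s["joint_torque"][6],3))
    M=Ro.from_quat(s["eef_rot"]).as_matrix();yaw=np.degrees(np.arctan2(M[1,1],M[0,1]))
    go(.619,-.159,.054);print("turned cw",round((y0-yaw+180)%360-180 if y0-yaw<180 else y0-yaw,2))
E
python3 -c "
from h import *
feel()"
```

```text
mean F,M [-0.667 -0.057 -0.208  0.139  0.163 -0.016] sd [0.537 0.023] tau7 0.011
t 12.75 pos [ 0.618  -0.1582  0.0558] yaw 171.08 q [ 0.55  1.04 -0.72  1.62  0.88  0.83  2.43] open 0.479 
F [-0.37 -0.5  -0.2 ] M [ 0.12   0.159 -0.055] 
shift [ 0.0006 -0.0011  0.0018] turn [ 0.0031  0.0006 -0.    ]
turned cw 0.02
```

Emit:
play_rows(
  targets=[
    [0,0,0,0,0,0.12],
    [0,0,0,0,0,0.12],
    [0,0,0,0,0,0.12],
    [0,0,0,0,0,0.12],
    [0,0,0,0,0,0.12],
  ],
)

```text
clock: 13.17
tool_pos: [0.6188, -0.1587, 0.0558]
eef_rot: [-0.386, 0.922, 0.001, -0.0]
contact_force: [-0.7, -1.0, -1.0]
opening: 0.476
```

```bash
python3 -c "
from h import *
feel()"
```

```text
mean F,M [ 0.167 -0.357 -1.031  0.053  0.023  0.008] sd [0.75  0.041] tau7 -0.007
t 13.5667 pos [ 0.6188 -0.1586  0.0558] yaw 135.87 q [ 0.48  1.01 -0.58  1.63  0.75  0.74  1.92] open 0.475 
F [-0.17 -1.04 -0.37] M [-0.02   0.005  0.039] 
shift [ 0.0001 -0.0004  0.0018] turn [ 0.0022  0.0009 -0.    ]
turned cw 35.23
```

Emit:
play_rows(
  targets=[
    [0,0,0,0,0,0.105],
    [0,0,0,0,0,0.105],
    [0,0,0,0,0,0.105],
    [0,0,0,0,0,0.105],
    [0,0,0,0,0,0.105],
  ],
)

```text
clock: 13.98
tool_pos: [0.6192, -0.1594, 0.0558]
eef_rot: [-0.13, 0.992, 0.002, 0.001]
contact_force: [0.3, -0.1, -1.8]
opening: 0.48
```

```bash
python3 -c "
from h import *
feel()
import cv2
cv2.imwrite('pics/s2.png',r.snapshot('side'))
cv2.imwrite('pics/t2.png',r.snapshot('top'))
a=cv2.imread('pics/s2.png')[160:270,230:340];b=cv2.imread('pics/t2.png')[150:240,320:440]
cv2.imwrite('pics/v10.png',np.hstack([cv2.resize(a,(400,400),interpolation=3),cv2.resize(b,(400,400),interpolation=3)]))
"
```

```text
mean F,M [ 0.245 -0.84  -1.379 -0.158 -0.075  0.012] sd [0.429 0.038] tau7 -0.012
t 14.3833 pos [ 0.6192 -0.1594  0.0558] yaw 105.24 q [ 0.42  0.98 -0.45  1.63  0.61  0.68  1.5 ] open 0.477 
F [ 0.55 -0.54 -0.49] M [-0.233 -0.141  0.061] 
shift [0.0001 0.0004 0.0018] turn [ 0.0036  0.0016 -0.    ]
turned cw 65.86
```

View pics/v10.png

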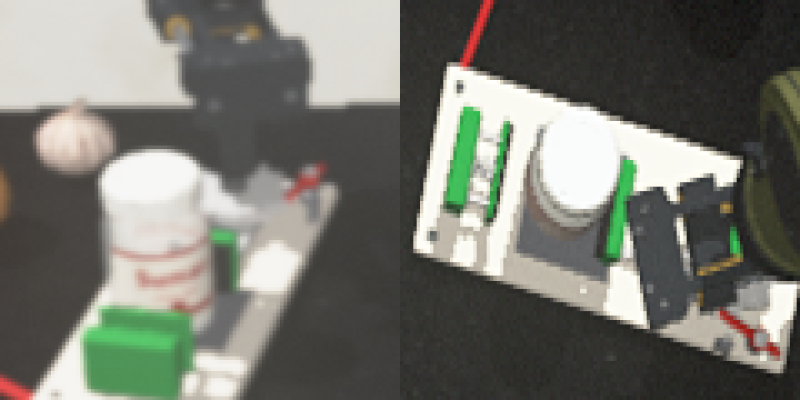

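Emit:
play_rows(
  targets=[
    [0,0,0,0,0,0.105],
    [0,0,0,0,0,0.105],
    [0,0,0,0,0,0.105],
    [0,0,0,0,0,0.105],
    [0,0,0,0,0,0.1],
  ],
)

```text
clock: 14.9
tool_pos: [0.6192, -0.1602, 0.0559]
eef_rot: [0.135, 0.991, 0.002, 0.0]
contact_force: [-0.3, -1.1, -2.5]
opening: 0.479
```

```bash
python3 -c "
from h import *
feel()"
```

```text
mean F,M [ 0.445 -1.135 -1.561 -0.388 -0.036  0.018] sd [0.635 0.031] tau7 -0.025
t 15.3 pos [ 0.6192 -0.1601  0.0558] yaw 74.76 q [ 0.35  0.96 -0.32  1.63  0.45  0.62  1.1 ] open 0.48 
F [ 0.75 -0.36 -1.11] M [-0.43  -0.031  0.057] 
shift [0.0005 0.001  0.0018] turn [ 0.0049 -0.      0.    ]
turned cw 96.34
```

Emit:
play_rows(
  targets=[
    [0,0,0,0,0,0.1],
    [0,0,0,0,0,0.1],
    [0,0,0,0,0,0.1],
    [0,0,0,0,0,0.1],
    [0,0,0,0,0,0.1],
  ],
)

```text
clock: 15.72
tool_pos: [0.6188, -0.1608, 0.0558]
eef_rot: [0.38, 0.925, 0.003, -0.001]
contact_force: [0.0, -1.2, -1.4]
opening: 0.478
```

```bash
python3 -c "
from h import *
feel(12)"
```

```text
mean F,M [-0.043 -1.476 -0.523 -0.507  0.128  0.038] sd [0.472 0.034] tau7 -0.031
t 16.3167 pos [ 0.6189 -0.1608  0.0558] yaw 45.53 q [ 0.29  0.95 -0.19  1.64  0.27  0.58  0.74] open 0.476 
F [-0.08 -2.06 -1.19] M [-0.489  0.158  0.038] 
shift [0.0012 0.0014 0.0019] turn [ 0.0052 -0.0034  0.    ]
turned cw 125.57
```

Emit:
play_rows(
  targets=[
    [0,0,0,0,0,0.103],
    [0,0,0,0,0,0.103],
    [0,0,0,0,0,0.103],
    [0,0,0,0,0,0.103],
    [0,0,0,0,0,0.103],
  ],
)

```text
clock: 16.73
tool_pos: [0.6182, -0.1613, 0.0558]
eef_rot: [0.609, 0.793, 0.003, -0.002]
contact_force: [-0.9, -2.2, -1.5]
opening: 0.479
```

```bash
python3 -c "
from h import *
feel(12)"
```

```text
mean F,M [-0.906 -1.688 -0.067 -0.482  0.21   0.068] sd [0.476 0.027] tau7 -0.076
t 17.3333 pos [ 0.6182 -0.1611  0.0558] yaw 15.29 q [ 0.22  0.95 -0.06  1.64  0.08  0.56  0.38] open 0.481 
F [-0.51 -1.82 -0.53] M [-0.53   0.276  0.097] 
shift [0.0019 0.0013 0.0018] turn [ 0.0025 -0.0069  0.    ]
turned cw 155.81
```

Emit:
play_rows(
  targets=[
    [0,0,0,0,0,0.103],
    [0,0,0,0,0,0.103],
    [0,0,0,0,0,0.103],
    [0,0,0,0,0,0.103],
    [0,0,0,0,0,0.103],
  ],
)

```text
clock: 17.75
tool_pos: [0.6175, -0.1612, 0.0558]
eef_rot: [0.794, 0.608, 0.003, -0.003]
contact_force: [-1.3, -1.4, -0.3]
opening: 0.478
```

```bash
python3 -c "
from h import *
feel(12)"
```

```text
mean F,M [-2.459 -1.744  0.861 -0.581  0.217  0.168] sd [0.679 0.026] tau7 -0.186
t 18.35 pos [ 0.6175 -0.1612  0.0558] yaw -14.91 q [ 0.15  0.95  0.07  1.65 -0.12  0.55  0.03] open 0.481 
F [-2.83 -1.44  0.61] M [-0.543  0.267  0.179] 
shift [0.0025 0.0009 0.0018] turn [-0.0024 -0.0083 -0.    ]
turned cw 186.01
```

Emit:
play_rows(
  targets=[
    [0,0,0,0,0,0.025],
    [0,0,0,0,0,0.005],
  ],
)

```text
clock: 18.52
tool_pos: [0.6174, -0.1612, 0.0558]
eef_rot: [0.802, 0.597, 0.003, -0.004]
contact_force: [-2.1, -1.2, 0.4]
opening: 0.479
```

Emit:
play_rows(
  targets=[
    [0,0,0,0,0,0],
    [0,0,0,0,0,0],
    [0,0,0,0,0,0],
    [0,0,0,0,0,0],
    [0,0,0,0,0,0],
  ],
  hand=1,
)

```text
clock: 18.93
tool_pos: [0.6206, -0.1575, 0.0559]
eef_rot: [0.802, 0.597, 0.006, -0.004]
contact_force: [0.2, -0.2, -0.6]
opening: 0.833
```

```bash
python3 -c "
from h import *
go(.619,-.159,.16)"
```

```text
t 18.9333 pos [ 0.6206 -0.1575  0.0559] yaw -16.74 q [ 0.15  0.95  0.07  1.64 -0.14  0.55  0.01] open 0.833 
F [ 0.18 -0.16 -0.61] M [-0.102  0.085  0.014] 
shift [-0.0004 -0.001  -0.1041] turn [ 0.0009 -0.014   0.    ]
```

Emit:
play_rows(
  targets=[
    [0,0,-0.02,0,0,0],
    [0,0,-0.035,0,0,0],
    [0,0,-0.04,0,0,0],
    [0,0,-0.04,0,0,0],
    [0,0,-0.04,0,0,0],
  ],
)

```text
clock: 19.35
tool_pos: [0.6147, -0.1561, 0.2267]
eef_rot: [0.802, 0.597, -0.0, -0.013]
contact_force: [0.3, -0.7, -0.4]
opening: 1.004
```

Emit:
play_rows(
  targets=[
    [-0.02,-0.03,0,0,0,0],
    [-0.02,-0.035,0,0,0,0],
    [-0.02,-0.035,0,0,0,0],
    [-0.02,-0.035,0,0,0,0],
    [0,0,0,0,0,0],
  ],
)

```text
clock: 19.77
tool_pos: [0.467, -0.1947, 0.2373]
eef_rot: [0.8, 0.599, 0.01, -0.003]
contact_force: [-0.5, 0.7, -0.9]
opening: 0.999
```

```bash
python3 - <<'E'
from h import *
import cv2
t=r.snapshot('top');s=r.snapshot('side');go(.619,-.159,.16)
print([(np.round(d["uv"],1),round(d["confidence"],2),ray("side",d["uv"],0.012).round(4)) for d in r.tip_of("jar","side")[:1]])
a=s[160:270,230:340];b=t[150:240,320:440]
cv2.imwrite('pics/v11.png',np.hstack([cv2.resize(a,(400,400),interpolation=3),cv2.resize(b,(400,300),interpolation=3,dst=None) if 0 else cv2.resize(b,(400,400),interpolation=3)]))
hsv=cv2.cvtColor(t,cv2.COLOR_BGR2HSV);g=cv2.inRange(hsv,(40,80,60),(85,255,255))
n,l,st_,c=cv2.connectedComponentsWithStats(g)
for i in range(1,n):
    if st_[i,4]>20 and c[i][0]>300: print("green",c[i].round(2),st_[i],ray("top",c[i],.05).round(4))
E
```

```text
t 19.8667 pos [ 0.4757 -0.1932  0.2382] yaw -16.08 q [ 0.26  0.54  0.08  1.92 -0.11  0.67  0.13] open 0.999 
F [ 1.09 -0.47  0.17] M [-0.07   0.083 -0.013] 
shift [0.0708 0.1268 0.082 ] turn [ 0.0178 -0.0216  0.0002]
[(array([274. , 253.1]), 0.56, array([ 0.6522, -0.0125,  0.012 ]))]
green [338.32 185.48] [333 174  11  24 139] [0.6623 0.0438 0.05  ]
green [346.12 187.29] [343 176   7  23  48] [0.6584 0.0248 0.05  ]
green [376.48 194.93] [371 184  11  23 116] [ 0.6419 -0.0492  0.05  ]
green [424.06 203.6 ] [419 198  12  12 107] [ 0.6241 -0.165   0.05  ]
```

View pics/v11.png

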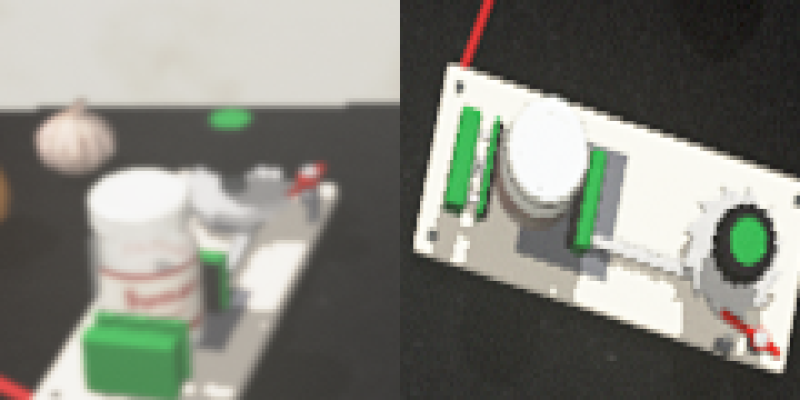

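```bash
python3 -c "
from plant import r
print(r.finish_job())"
```

```text
the job is handed in; nothing more can be done
None
```

The white-lidded jar stands on the holder's bed between the jaws. It is squeezed with roughly 11 N, held by the pawl at the sixth click, and the job is handed in. It took about 20 s of the 72 s. No verdict was reported, so this rests on my own checks.

**What I did:** I picked the jar up by its body and set it on the bed. It had tilted about 5° in the grip, which I corrected before letting go. I then gripped the knob once and wound it clockwise six clicks, feeling the torque after each. I let go and moved the arm clear.

**Last checks:**
- **Knob torque:** held just past each tooth, it read about 0.01, 0.01, 0.02, 0.04, 0.07 and 0.17 N m. The last value means about 13 N while held, so about 11 N once the wheel settled on the tooth.
- **Jaw travel:** the top camera showed the jaw 35 mm from its open place after release. Six clicks should give 36 mm, so the sixth tooth is holding.
- **Stop pad:** it had moved back 7.2 mm against its spring, which at 1.5 N per mm is about 11 N and agrees with the torque.
- **Jar and arm:** the jar looked upright in the last picture, and the gripper was clear of everything. I saw no contact with the other jar, the shaker or the bowl, but I did not measure their positions again at the end.

**Disagreement:** my fit of the holder's pose from the top picture put the seat up to 9 mm away from the network's points and the side picture. I set the jar down in the middle of the jaw gap, so either reading was safe. I viewed 11 pictures, one over the budget.

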